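# Fasten the instrument case's draw latch

### The job

The grey instrument case on the bench has come undone. Hook the wire loop of its draw latch over the keeper's lip on the lid half, then press the lever down flat, over centre, so that the lid is drawn shut on its seal and the latch stays fastened by itself. Pinch the wire lightly, feel your way and force nothing: case and latch may take no more than 30 N from the fingers, both sides of a pinch counted. Leave the other things where they are.

Things in the scene. Friction and masses are not known exactly. Their poses are not given: they have to be found in the camera images.
- case: Grey case, aluminium edges, standing on its hinged edge; heavy, does not move; 260 x 152 x 170 mm high. Origin on the bench under mid-seam; z up, y along the seam, x across it to the lid. Body half x -100..0 mm carries lever and loop, lid half x 0..52 mm the keeper; tops at z 170 mm. Handle 36 mm out of the +y end. Steel latch mid-top (y = 0), pins along y.
- case_lid (a joint): Lean of the lid half about the hinge under the seam (rad): 0 shut; 0.0337 = 6 mm gap at the top, where it rests if not pulled (friction shifts this by up to 0.008). The rubber seal resists by 7.5 N per mm at the top, 45 N when shut, plus about 11 N friction, and pushes the lid open again unless the latch holds it.
- latch_lever (a joint): Lever angle (rad): 0 flat, home, against a stop, pointing along case -x; 1.57 upright; up to 2.3 leaning over to the keeper. It stays where left (friction 0.025 N m). With the loop hooked the pull begins near 1.3, takes about 4 N at 46 mm from the pin, crosses centre at 0.1 to 0.3, and then the seal's pull takes it home.
- latch_loop (a joint): Angle of the wire loop on the lever about its own pin (rad). The loop's elevation above the level case +x direction equals this value minus latch_lever. It stays where left (friction 0.012 N m).
- lever_pin (a point): Pin of the lever, fixed on the case: case x -30 mm, y 0, 13 mm above its top face. The loop's pin is on the lever, 12 mm from this one: with the lever at angle q it lies -12 cos(q - 0.12) mm in case x and +12 sin(q - 0.12) mm in z from here.
- lever_end (a point): Point on the lever's outer face near its free end, 55 mm along from lever_pin and 6 mm outward of the line through the pin. The lever is a plain channel 26 mm wide and 65 mm long, end turned up by 2 mm; when flat its outer face is level, 19 mm above the case's top.
- loop_bar (a point): Middle of the cross bar at the loop's free end. The loop is a U of 5 mm round steel wire, 38 mm over its side wires (28 mm inside), 61.8 mm from its pin to the bar's centre line. It straddles lever and keeper; pinch it gently across its side wires near the bar (9 N is enough) and the lever follows.
- keeper_seat (a point): Where the bar's centre lies when hooked, on the lid (case x 20 mm when shut), 8 mm above its top. Keeper: hook 20 mm wide, 13.5 mm high. Upright's face 2.5 mm on this point's -x side; lip 3 mm thick, underside 2.5 mm above, ends 2.5 mm on the +x side; foot plate 5 mm below. The bar passes over the lip, down past its end, then back under it to the seam.
- amber_bottle: Brown glass reagent bottle, 60 mm across, 120 mm tall, black cap, paper label. Origin at the centre of its underside. A bystander.
- dropper_bottle: Small white plastic bottle, 36 mm across, 85 mm tall. Origin at the centre of its underside. A bystander.
- slide_box: Flat blue plastic slide box, 85 x 100 x 30 mm. Origin at the centre of its underside. A bystander.
- specimen_jar: Clear jar with white cap, 52 mm across, 62 mm tall. Origin at the centre of its underside. A bystander.
- tube_rack: Orange rack with capped tubes, 95 x 165 mm, 60 mm high, tubes to 90 mm. Origin at the centre of its underside. A bystander.
- reagent_carton: White and blue carton, 75 x 120 x 65 mm. Origin at the centre of its underside. A bystander.
- petri_stack: Stack of three clear Petri dishes, 90 mm across, 46 mm tall. Origin at the centre of its underside. A bystander.

How it is judged:
On the way:
1. the loop's bar is hooked in the keeper, under its lip (x of loop_bar in the frame of keeper_seat between -0.003 and 0.004 m and z of loop_bar in the frame of keeper_seat between -0.0055 and 0.002 m), for 0.2 s.
At the end, for the whole second after the job is handed in: The lever lies flat (within 0.06 rad of its stop) and still, the loop's bar is in the keeper under its lip, the lid half is shut to within 1.5 mm at the top of the seam, and the latch holds this by itself; the bystanders stand where they stood (all of step 1 and value of joint latch_lever below 0.06 rad and value of joint case_lid below 0.0085 rad and velocity of joint latch_lever below 0.1 rad/s); the robot touches nothing.
It fails at once if the fingers push the case or its latch with more than 30 N (all contacts added up, so a pinch counts twice) (contact force between the fingers and case above 30 N).
It fails at once if a bystander is moved by more than 15 mm (distance of any of amber_bottle, dropper_bottle, slide_box, specimen_jar, tube_rack, reagent_carton, petri_stack from where it was at the start of the episode above 0.015 m).
It also fails if it takes over 61 s, if anything falls off the work surface, if the arm or the gripper's body presses on something with over 40 N, if the wrist force passes 120 N, or if a joint passes its speed limit or range.

### The arm

A 6-joint arm with a two-finger parallel gripper is mounted at the origin on the work surface. World frame = base frame: x ahead of the robot, y to its left, z up, the work surface at z = 0. Lengths are in m, angles in rad, forces in N, time in s.
With the tool pointing down it reaches from about 0.425 to 1.125 m from the base axis. Payload 14.9 kg.
Tool frame: the origin (TCP) lies at the very end of the fingers, on their centre line; the grasp point (between the pads) lies 19 mm behind it; z points along the fingers, y is the line along which they close (so a half turn about z gives the same grasp; the last joint's range is limited). The gripper opens to 91 mm and grips with 3 to 60 N. Pads are 32 mm wide; open, the fingers measure 118 mm over their backs; the gripper's body (76 mm by 178 mm) begins 60 mm behind the grasp point.
Start: joints at [1.126, 0.379, 1.734, -0, 1.028, -0.033], TCP at [0.28, 0.641, 0.214] pointing down, gripper open.
Joint ranges: [-2.77, 2.77], [-0.74, 2.19], [0, 2.66], [-1.06, 4.2], [0.31, 2.87], [-3.08, 3.08]. Speed limits (rad/s): [1.89, 1.89, 2.39, 3.14, 3.14, 3.14].

### API

Orientations are given as a rotation vector (axis times angle).
In Python, from rig import ctrl gives the robot as it stands.
- The arm moves only by the shell command python3 -m jog 'ROWS' [FORCE]. ROWS is JSON, a list of rows, each an object of numbers: "x", "y", "z": the shift along the tool's x, y, z scaled (see below); "wx", "wy", "wz": the turn, a rotation vector about the tool's x, y, z scaled (see below); "gripper": the opening, from 0 (shut) to 1 (fully open). In form: [{"x": .., "y": .., "z": .., "wx": .., "wy": .., "wz": .., "gripper": ..}, ...]. A call has 1 to 8 rows; each row shifts and turns the commanded pose from where the row before left it, along the tool's axes as they then stand; what a row does not reach is not made up. The controller multiplies each number of a shift by 20 mm and each number of a turn by 5 degrees. A row lasts 1/10 s, in which the tool goes at most 50 mm and 8.59 degrees, less where a joint would pass 70% of its speed; a pose out of reach is approached as far as the arm can. A call with a number of a shift or a turn outside -1 to 1 is refused whole. A call with a gripper value outside its range is refused whole. The fingers move at their own pace and stop on an object; FORCE is the grip in N (left out, the last holds). Time passes only in rows, so rows that do not move let the fingers close. It gives the time, the measured TCP pose, the force, the opening and the grip force at its end, in the units of the state.
- ctrl.observe(): the state, without advancing time (a new reading comes with each control period).
- ctrl.read_camera(name): name is "scene" or "top"; returns a dict with "image" (400x640x3 uint8, red, green, blue), "vertical_fov" (degrees; the focal length in pixels is half the picture's height over the tangent of half this angle, whatever the lens; pixels are square), "cx", "cy" (the principal point, pixels), "pose" (4x4, takes a point from camera to world coordinates). Camera axes: x right, y up, looking along -z (the intrinsics and any distortion apply to the point x, -y, -z); pixel columns grow to the right and rows downward; lengths in m; the calibration is good to about 2 mm. A picture is of the moment at which its call begins. There is no depth.
- ctrl.finish_job(): hands the job in; it is judged then, once.
Trained networks look in the newest picture that a camera, given by its name, has taken for a name from the list of things; names that differ only in an ending like _2 or _b are one class to them, and where a whole thing is asked for, a point or a joint stands for the part that bears it (a point fixed in the world has none). Each returns a list of dicts, best first, with "p" (0 to 1); they miss things now and then, are a little off and sometimes report something else, mostly with a low value. They report only what shows in the picture. A call takes as long as a camera call.
- ctrl.search_frame(camera, label): "pixel" ([row, column] in pixels, amid what is visible of it).
- ctrl.silhouettes(camera, label): "pixels" (400x640 bool, what is visible of it) and "pixel" ([row, column] in pixels, amid what is visible of it).
The state is a dict: "clock": time; "joint_pos": joint angles; "qvel": joint speeds; "joint_torque": joint torques, N m; "ee_pos": TCP position; "orientation": TCP orientation; "contact_force": force on the tool from outside, world axes, zero at the start; "torque": the same for the moment, N m; "grip_width": finger opening in m; "gripper_force": force on a finger pad.
Only numpy, scipy, OpenCV 4.12 (cv2) and the standard library are available. Lean on these libraries where they do the work, as an engineer would, in place of code of your own. Each camera call takes 0.05 s, during which the arm holds its last target. There are 200 camera calls.

## Working session

There is one attempt and no reset: what is moved stays moved. The work goes in short steps, Python scripts to look and compute and a shell command to move; the robot and the scene stay as the last step left them, time stands still between calls to the robot, and variables do not carry over. Pictures are saved under pics/ and viewed, at most 10 in all, crops included, and the job is handed in when it is done.

```bash
ls; mkdir -p pics; cat > h.py <<'E'
import numpy as np, cv2
from rig import ctrl
from scipy.spatial.transform import Rotation as R
def cam(n):
    c=ctrl.read_camera(n); return c
def ray(c,rc):
    f=200/np.tan(np.radians(c["vertical_fov"])/2)
    d=np.array([(rc[1]-c["cx"])/f,-(rc[0]-c["cy"])/f,-1]); P=np.array(c["pose"])
    d=P[:3,:3]@d; return P[:3,3],d/np.linalg.norm(d)
def proj(c,p):
    f=200/np.tan(np.radians(c["vertical_fov"])/2); P=np.array(c["pose"])
    q=P[:3,:3].T@(np.asarray(p)-P[:3,3]); return np.array([c["cy"]-f*q[1]/-q[2],c["cx"]+f*q[0]/-q[2]])
def tri(r1,r2):
    A=[];b=[]
    for o,d in(r1,r2):
        M=np.eye(3)-np.outer(d,d);A.append(M);b.append(M@o)
    p=np.linalg.lstsq(np.vstack(A),np.hstack(b),rcond=None)[0]
    return p,[np.linalg.norm((np.eye(3)-np.outer(d,d))@(p-o)) for o,d in(r1,r2)]
def save(n,im): cv2.imwrite("pics/"+n,im[:,:,::-1])
E
python3 - <<'E'
from h import *
np.set_printoptions(precision=4,suppress=True)
print({k:v for k,v in ctrl.observe().items()})
L=["case","case_lid","latch_lever","latch_loop","lever_pin","lever_end","loop_bar","keeper_seat"]
cs={}
for n in("scene","top"):
    c=cs[n]=cam(n); save(n+".png",c["image"]); print(n,{k:v for k,v in c.items() if k!="image"})
D={}
for l in L:
    for n in cs:
        r=ctrl.search_frame(n,l); D[n,l]=r; print(n,l,[(np.round(x["pixel"],1),round(x["p"],2)) for x in r[:3]])
    if D["scene",l] and D["top",l]: print("  ",tri(ray(cs["scene"],D["scene",l][0]["pixel"]),ray(cs["top"],D["top",l][0]["pixel"])))
E
```

```text
pics
{'clock': 0.0, 'joint_pos': array([ 1.1257,  0.3794,  1.7348, -0.    ,  1.0285, -0.0333]), 'qvel': array([-0.001 , -0.0004, -0.0021, -0.0005, -0.0023,  0.0003]), 'joint_torque': array([ -0.0016, -76.3747, -43.4364,   0.0651,   0.0424,  -0.0001]), 'ee_pos': array([0.28  , 0.6411, 0.2133]), 'orientation': array([-0.6422, -3.075 ,  0.0017]), 'contact_force': array([ 0.3912, -0.8692, -1.086 ]), 'torque': array([-0.0088,  0.1045,  0.0099]), 'gripper_force': 0.0, 'grip_width': 0.09100251881196593}
scene {'vertical_fov': 49.85083969324452, 'cx': 317.5289798246194, 'cy': 195.92990328360145, 'pose': array([[-0.6097, -0.4501,  0.6524,  1.2405],
       [ 0.7924, -0.3647,  0.4889,  0.516 ],
       [ 0.0179,  0.8151,  0.5791,  0.7538],
       [ 0.    ,  0.    ,  0.    ,  1.    ]])}
top {'vertical_fov': 47.87781526687976, 'cx': 311.54336870416256, 'cy': 197.95347372288578, 'pose': array([[ 0.0274,  0.9912, -0.1299,  0.4161],
       [-0.9996,  0.0284,  0.0062, -0.0135],
       [ 0.0098,  0.1296,  0.9915,  1.2615],
       [ 0.    ,  0.    ,  0.    ,  1.    ]])}
scene case [(array([208.1, 329.2]
[... 640 characters left out ...]
ver_pin [(array([206.1, 331.2]), 0.59)]
top lever_pin [(array([222.3, 297.9]), 0.57)]
   (array([0.5054, 0.0118, 0.0899]), [np.float64(0.0014592864101749007), np.float64(0.0014592864101747275)])
scene lever_end [(array([163.9, 330.9]), 0.67)]
top lever_end [(array([221.9, 302.5]), 0.51)]
   (array([ 0.4974, -0.0011,  0.2082]), [np.float64(0.0008202277880260513), np.float64(0.0008202277880260472)])
scene loop_bar [(array([172.8, 321.4]), 0.59)]
top loop_bar []
scene keeper_seat [(array([217.9, 319.2]), 0.96), (array([290.7, 483.3]), 0.43)]
top keeper_seat [(array([195.6, 298.2]), 0.69)]
   (array([0.572 , 0.0172, 0.0954]), [np.float64(0.003577707583127099), np.float64(0.0035777075831274307)])
```

```bash
sleep 1; ls pics
```

```text
scene.png
top.png
```

```bash
python3 - <<'E'
import cv2
a=cv2.imread("pics/scene.png"); cv2.imwrite("pics/s_c.png",cv2.resize(a[100:300,200:440],(720,600),interpolation=cv2.INTER_CUBIC))
a=cv2.imread("pics/top.png"); cv2.imwrite("pics/t_c.png",cv2.resize(a[140:300,200:400],(750,600),interpolation=cv2.INTER_CUBIC))
E
```

```text
(no output)
```

View pics/s_c.png

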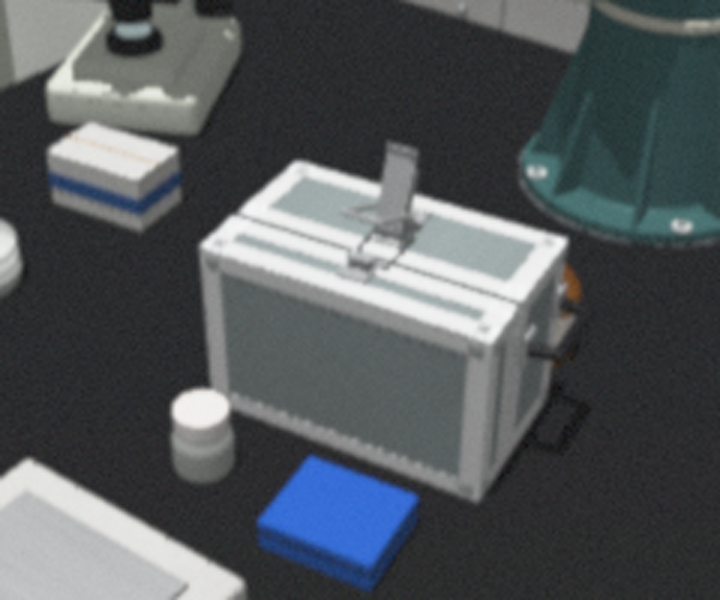

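View pics/t_c.png

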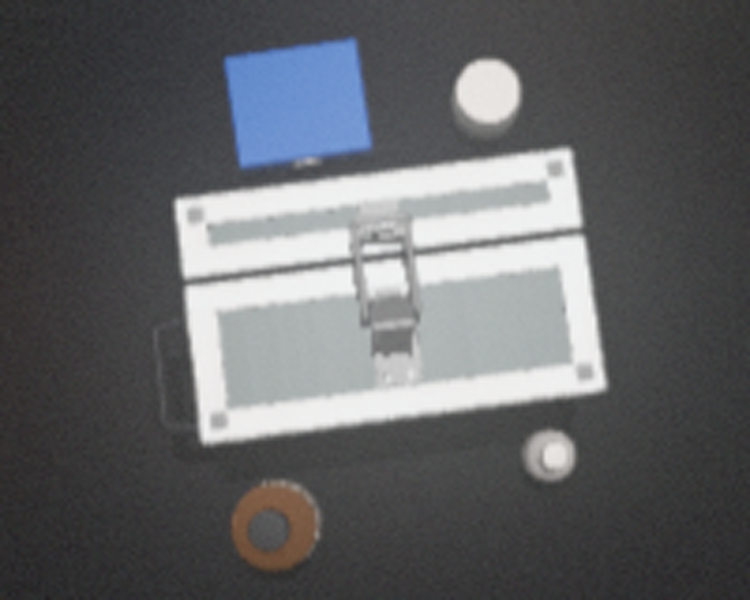

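View pics/scene.png

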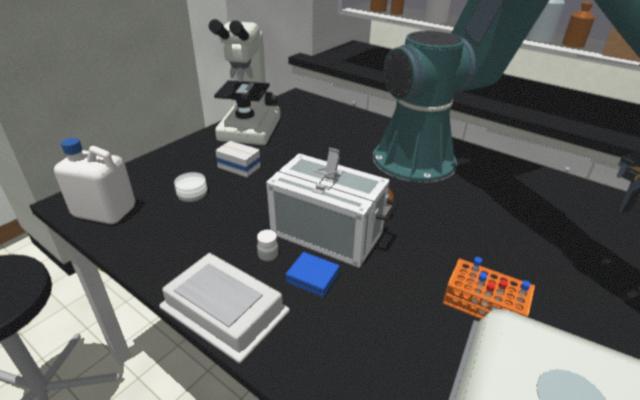

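The scene crop shows the case with the lever upright (its tip near row 149, col 334 in the full image). The loop leans forward towards the keeper (row ~188, col ~320). The top crop gives the case corners clearly, with the loop lying over the seam and the keeper. Next I fit the case pose from those corners and overlay the latch model.

```bash
cat > fit.py <<'E'
from h import *
from scipy.optimize import least_squares
np.set_printoptions(precision=4,suppress=True)
class C(dict): pass
def fit(cs):
    # (camera, (x,y) full px, case pt)
    t=lambda x,y:(y/3.75+140,x/3.75+200); s=lambda x,y:(y/3+100,x/3+200)
    O=[("top",t(605,389),(-.1,-.13,.17)),("top",t(203,443),(-.1,.13,.17)),("top",t(570,150),(.058,-.13,.168)),("top",t(176,200),(.058,.13,.168)),
       ("scene",s(302,161),(-.1,-.13,.17)),("scene",s(568,239),(-.1,.13,.17)),("scene",s(202,245),(.058,-.13,.168)),("scene",s(495,341),(.058,.13,.168))]
    def T(p,q): c,s_=np.cos(p[2]),np.sin(p[2]); return np.array([p[0]+c*q[0]-s_*q[1],p[1]+s_*q[0]+c*q[1],q[2]])
    f=lambda p:np.concatenate([proj(cs[n],T(p,q))-rc for n,rc,q in O])
    r=least_squares(f,[.51,0,.05],loss="soft_l1"); return r.x,T,f(r.x).reshape(-1,2)
def latch(q,l,w=.0165):
    """case-frame pts: lever end, loop pin, bar centre (+-w)"""
    P=np.array([-.03,0,.183]); pin=P+.012*np.array([-np.cos(q-.12),0,np.sin(q-.12)])
    u=np.array([-np.cos(q),0,np.sin(q)]); n=np.array([np.sin(q),0,np.cos(q)])
    e=l-q; bar=pin+.0618*np.array([np.cos(e),0,np.sin(e)])
    return P,P+.055*u+.006*n,P+.065*u+.007*n,pin,bar
E
python3 - <<'E'
from fit import *
cs={n:cam(n) for n in("scene","top")}
import pickle; pickle.dump(cs,open("cs.pkl","wb"))
p,T,res=fit(cs); print(p,np.degrees(p[2])); print(res)
out=[]
for n,(r0,c0,hh,ww) in {"scene":(140,290,60,70),"top":(185,285,60,40)}.items():
    k=10 if n=="scene" else 10
    im=cv2.resize(cs[n]["image"][r0:r0+hh,c0:c0+ww],None,fx=k,fy=k,interpolation=cv2.INTER_CUBIC).copy()
    def dot(q,col):
        rc=proj(cs[n],T(p,q)); xy=((rc[1]-c0+.5)*k,(rc[0]-r0+.5)*k); cv2.circle(im,tuple(int(v) for v in xy),4,col,-1)
    dot((-.03,0,.183),(255,0,0)); dot((.026,0,.178),(0,255,0)); 
    for y in(-.1,.1): dot((.026,y,.178),(0,255,0))
    for q in(1.4,1.6,1.8,2.0):
        dot(latch(q,0)[2],(255,255,0))
    for e in(0,.3,.6):
        for w in(-.0165,.0165): b=latch(1.7,1.7+e)[4]; dot(b+[0,w,0],(0,0,255) if e==0 else (255,0,255) if e==.3 else (0,255,255))
    out.append(im)
save("ov.png",np.hstack([out[0][:600,:500],np.pad(out[1],((0,600-out[1].shape[0]),(0,0),(0,0)))[:, :300]]))
E
```

```text
[0.5291 0.0032 0.158 ] 9.052209015920953
[[ 0.0773 -1.0505]
 [-0.1713 -0.9982]
 [-0.0698 -1.0484]
 [ 0.065  -1.0412]
 [-1.4246 -1.2996]
 [-1.3366 -0.2471]
 [-1.2579 -0.4915]
 [-1.2218 -1.2682]]
```

View pics/ov.png

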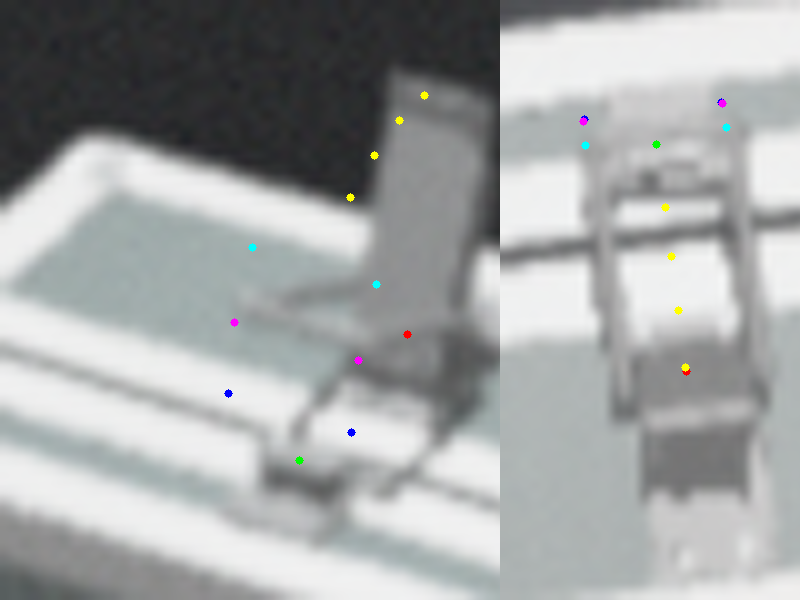

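The overlay shows the loop clearly: the bar ends in the scene view are at about (305, 300) overlay px, well above the case (elevation about 0.4). The lever is at about 1.3 and the dark lines are shadow. I refine both by fitting, then work out the approach.

```bash
python3 - <<'E'
from fit import *
import pickle
cs=pickle.load(open("cs.pkl","rb")); p,T,res=fit(cs)
off={"top":-res[:4].mean(0),"scene":-res[4:].mean(0)}  # obs - model
ov={"scene":lambda x,y:np.array([y/10+140-.5,x/10+290-.5]),"top":lambda x,y:np.array([y/10+185-.5,(x-500)/10+285-.5])}
def g(v):
    q,e=v; L=latch(q,q+e); r=[]
    r.append(proj(cs["scene"],T(p,L[2]))+off["scene"]-ov["scene"](441,87))
    r.append((proj(cs["top"],T(p,L[2]))+off["top"]-ov["top"](700,414))*.7)
    for w,xy in((-.0165,(243,302)),(.0165,(370,345))): r.append(proj(cs["scene"],T(p,L[4]+[0,w,0]))+off["scene"]-ov["scene"](*xy))
    return np.concatenate(r)
s=least_squares(g,[1.3,.4]); print(s.x,s.fun.reshape(-1,2)); L=latch(s.x[0],s.x.sum()); print(np.array(L),T(p,L[4]))
o=ctrl.observe(); Rm=R.from_rotvec(o["orientation"]).as_matrix(); print(Rm)
y=p[2]; 
for sg in(1,-1):
    Y=sg*np.array([-np.sin(y),np.cos(y),0]);Z=np.array([0,0,-1.]);G=np.stack([np.cross(Y,Z),Y,Z],1)
    print("turn tool deg",np.degrees(R.from_matrix(Rm.T@G).as_rotvec()), "shift tool mm",Rm.T@(T(p,L[4])-o["ee_pos"])*1e3)
E
```

```text
[1.2605 0.3903] [[ 1.0641  0.8548]
 [-0.4468  0.1037]
 [ 0.5417  1.4493]
 [ 0.0005  1.1468]]
[[-0.03    0.      0.183 ]
 [-0.0411  0.      0.2372]
 [-0.0432  0.      0.247 ]
 [-0.035   0.      0.1939]
 [ 0.0221  0.      0.2174]] [0.551  0.0066 0.2174]
[[-0.9164  0.4003 -0.    ]
 [ 0.4003  0.9164 -0.    ]
 [ 0.     -0.     -1.    ]]
turn tool deg [ -0.0024  -0.002  -32.6506] shift tool mm [-502.292  -473.3439   -3.4946]
turn tool deg [ -0.0027   0.0032 147.3494] shift tool mm [-502.292  -473.3439   -3.4946]
```

```bash
python3 -m jog '[{"z":-1},{"z":-1},{"z":-1},{"z":-1},{"z":-1},{"x":-1,"y":-0.94},{"x":-1,"y":-0.94},{"x":-1,"y":-0.94}]' 9 && python3 -m jog '[{"x":-1,"y":-0.94},{"x":-1,"y":-0.94},{"x":-1,"y":-0.94},{"x":-1,"y":-0.94},{"x":-1,"y":-0.94},{"x":-1,"y":-0.94},{"x":-1,"y":-0.94},{"x":-1,"y":-0.94}]' && python3 -m jog '[{"x":-1,"y":-0.94},{"x":-1,"y":-0.94},{"x":-1,"y":-0.94},{"x":-1,"y":-0.94},{"x":-1,"y":-0.94},{"x":-1,"y":-0.94},{"x":-1,"y":-0.94},{"x":-1,"y":-0.94}]' && python3 -m jog '[{"x":-1,"y":-0.94},{"x":-1,"y":-0.94},{"x":-1,"y":-0.94},{"x":-1,"y":-0.94},{"x":-1,"y":-0.94},{"x":-1,"y":-0.94},{"x":-0.1,"y":-0.17},{}]' && python3 -m jog '[{"wz":-0.95},{"wz":-0.93},{"wz":-0.93},{"wz":-0.93},{"wz":-0.93},{"wz":-0.93},{"wz":-0.93},{}]'
cat > st.py <<'E'
from fit import *
import pickle,sys
cs0=pickle.load(open("cs.pkl","rb")); p,T,res=fit(cs0)
off={"top":-res[:4].mean(0),"scene":-res[4:].mean(0)}
def st():
    o=ctrl.observe(); Rm=R.from_rotvec(o["orientation"]).as_matrix()
    c,s=np.cos(p[2]),np.sin(p[2]); M=np.array([[c,-s,0],[s,c,0],[0,0,1]])
    t=M.T@(o["ee_pos"]-[p[0],p[1],0])*1e3
    print("t",round(o["clock"],2),"TCP case mm",t.round(1),"tool axes in case\n",(M.T@Rm).round(3),"\nF",(M.T@o["contact_force"]).round(1),"w",round(o["grip_width"]*1e3,1),"gf",round(o["gripper_force"],1)); return o,t
E
python3 - <<'E'
from st import *
st()
cs={n:cam(n) for n in("scene","top")}
a=cv2.resize(cs["scene"]["image"][100:220,270:390],(480,480),interpolation=3); b=cv2.resize(cs["top"]["image"][140:260,260:340],(320,480),interpolation=3)
save("a1.png",np.hstack([a,b]))
E
```

```text
t 1.0 TCP case mm [-145.4  669.5  213.9] tool axes in case
 [[-0.842  0.54  -0.   ]
 [ 0.54   0.842 -0.   ]
 [ 0.    -0.    -1.   ]] 
F [-0.2 -0.6  0.9] w 91.3 gf 0.0invalid input
```

View pics/a1.png

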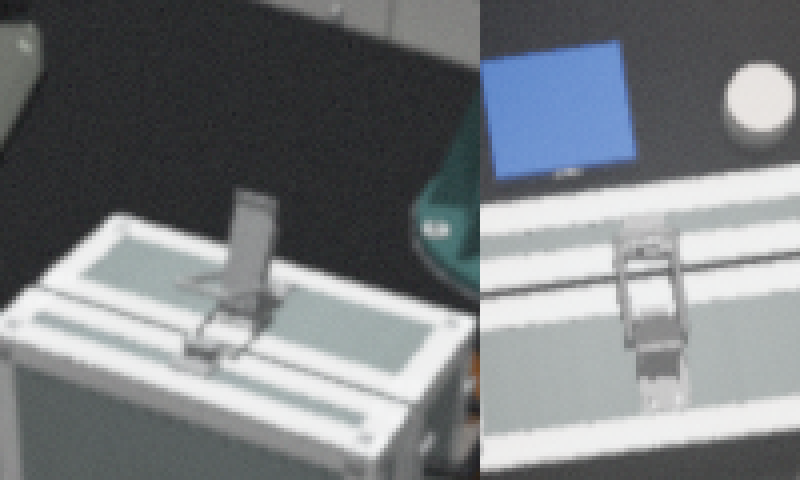

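The picture shows the scene unchanged, because the move was refused. The rows probably need every key, so I test one.

```bash
python3 -m jog '[{"x":0,"y":0,"z":-1,"wx":0,"wy":0,"wz":0,"gripper":1}]' 9
```

```text
clock: 1.2
ee_pos: [0.2796, 0.6402, 0.2316]
orientation: [-0.642, -3.074, 0.006]
contact_force: [-0.2, -0.4, 0.1]
grip_width: 0.0913
gripper_force: 0.0
```

```bash
python3 -m jog '[{"x":0,"y":0,"z":-1,"wx":0,"wy":0,"wz":0,"gripper":1},{"x":0,"y":0,"z":-1,"wx":0,"wy":0,"wz":0,"gripper":1},{"x":0,"y":0,"z":-1,"wx":0,"wy":0,"wz":0,"gripper":1},{"x":-1,"y":-0.94,"z":-1,"wx":0,"wy":0,"wz":0,"gripper":1},{"x":-1,"y":-0.94,"z":0,"wx":0,"wy":0,"wz":0,"gripper":1},{"x":-1,"y":-0.94,"z":0,"wx":0,"wy":0,"wz":0,"gripper":1},{"x":-1,"y":-0.94,"z":0,"wx":0,"wy":0,"wz":0,"gripper":1},{"x":-1,"y":-0.94,"z":0,"wx":0,"wy":0,"wz":0,"gripper":1}]' >/dev/null
python3 -m jog '[{"x":-1,"y":-0.94,"z":0,"wx":0,"wy":0,"wz":0,"gripper":1},{"x":-1,"y":-0.94,"z":0,"wx":0,"wy":0,"wz":0,"gripper":1},{"x":-1,"y":-0.94,"z":0,"wx":0,"wy":0,"wz":0,"gripper":1},{"x":-1,"y":-0.94,"z":0,"wx":0,"wy":0,"wz":0,"gripper":1},{"x":-1,"y":-0.94,"z":0,"wx":0,"wy":0,"wz":0,"gripper":1},{"x":-1,"y":-0.94,"z":0,"wx":0,"wy":0,"wz":0,"gripper":1},{"x":-1,"y":-0.94,"z":0,"wx":0,"wy":0,"wz":0,"gripper":1},{"x":-1,"y":-0.94,"z":0,"wx":0,"wy":0,"wz":0,"gripper":1}]' >/dev/null
python3 -m jog '[{"x":-1,"y":-0.94,"z":0,"wx":0,"wy":0,"wz":0,"gripper":1},{"x":-1,"y":-0.94,"z":0,"wx":0,"wy":0,"wz":0,"gripper":1},{"x":-1,"y":-0.94,"z":0,"wx":0,"wy":0,"wz":0,"gripper":1},{"x":-1,"y":-0.94,"z":0,"wx":0,"wy":0,"wz":0,"gripper":1},{"x":-1,"y":-0.94,"z":0,"wx":0,"wy":0,"wz":0,"gripper":1},{"x":-1,"y":-0.94,"z":0,"wx":0,"wy":0,"wz":0,"gripper":1},{"x":-1,"y":-0.94,"z":0,"wx":0,"wy":0,"wz":0,"gripper":1},{"x":-1,"y":-0.94,"z":0,"wx":0,"wy":0,"wz":0,"gripper":1}]' >/dev/null
python3 -m jog '[{"x":-1,"y":-0.94,"z":0,"wx":0,"wy":0,"wz":0,"gripper":1},{"x":-1,"y":-0.94,"z":0,"wx":0,"wy":0,"wz":0,"gripper":1},{"x":-1,"y":-0.94,"z":0,"wx":0,"wy":0,"wz":0,"gripper":1},{"x":-0.5,"y":-0.5,"z":0,"wx":0,"wy":0,"wz":0,"gripper":0.7},{"x":0,"y":0,"z":0,"wx":0,"wy":0,"wz":-0.9,"gripper":0.7},{"x":0,"y":0,"z":0,"wx":0,"wy":0,"wz":-1,"gripper":0.7},{"x":0,"y":0,"z":0,"wx":0,"wy":0,"wz":-1,"gripper":0.7},{"x":0,"y":0,"z":0,"wx":0,"wy":0,"wz":-1,"gripper":0.7}]' >/dev/null
python3 -m jog '[{"x":0,"y":0,"z":0,"wx":0,"wy":0,"wz":-1,"gripper":0.7},{"x":0,"y":0,"z":0,"wx":0,"wy":0,"wz":-1,"gripper":0.7},{"x":0,"y":0,"z":0,"wx":0,"wy":0,"wz":-0.63,"gripper":0.7},{"x":0,"y":0,"z":0,"wx":0,"wy":0,"wz":0,"gripper":0.7},{"x":0,"y":0,"z":0,"wx":0,"wy":0,"wz":0,"gripper":0.7}]'
python3 - <<'E'
from st import *
st()
E
```

```text
clock: 4.9
ee_pos: [0.5445, 0.023, 0.314]
orientation: [-0.246, 3.132, 0.0]
contact_force: [0.4, 0.2, -0.3]
grip_width: 0.0638
gripper_force: 0.0
t 4.9 TCP case mm [ 18.3  17.1 314. ] tool axes in case
 [[-1.     0.002  0.   ]
 [ 0.002  1.     0.   ]
 [-0.     0.    -1.   ]] 
F [ 0.4  0.2 -0.3] w 63.8 gf 0.0
```

```bash
python3 -m jog '[{"x":-0.4,"y":-0.85,"z":0,"wx":0,"wy":0,"wz":0,"gripper":0.7},{"x":0,"y":0,"z":1,"wx":0,"wy":0,"wz":0,"gripper":0.7},{"x":0,"y":0,"z":1,"wx":0,"wy":0,"wz":0,"gripper":0.7},{"x":0,"y":0,"z":1,"wx":0,"wy":0,"wz":0,"gripper":0.7},{"x":0,"y":0,"z":0.5,"wx":0,"wy":0,"wz":0,"gripper":0.7},{"x":0,"y":0,"z":0,"wx":0,"wy":0,"wz":0,"gripper":0.7},{"x":0,"y":0,"z":0,"wx":0,"wy":0,"wz":0,"gripper":0.7}]'>/dev/null
python3 - <<'E'
from st import *
o,t=st()
cs={n:cam(n) for n in("scene","top")}
k=6
def crop(n,r0,c0,h,w):
    im=cv2.resize(cs[n]["image"][r0:r0+h,c0:c0+w],None,fx=k,fy=k,interpolation=3)
    def dot(P,col):
        rc=proj(cs[n],P); cv2.circle(im,(int((rc[1]-c0+.5)*k),int((rc[0]-r0+.5)*k)),3,col,-1)
    for w in(-.032,0,.032): dot(T(p,np.array([t[0]/1e3,t[1]/1e3+w,t[2]/1e3])),(255,0,0))
    return im
save("a2.png",np.hstack([crop("scene",130,280,95,75),crop("top",175,270,95,55)]))
E
```

```text
t 5.6 TCP case mm [ 26.9  -0.5 244.6] tool axes in case
 [[-1.  0.  0.]
 [ 0.  1. -0.]
 [-0. -0. -1.]] 
F [-0.1  0.8  0.8] w 64.0 gf 0.0
```

View pics/a2.png

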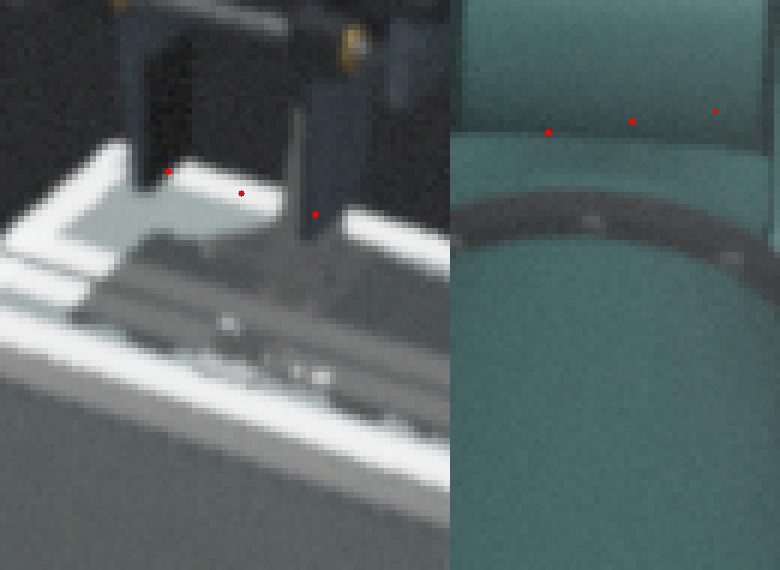

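The fingers straddle the latch. Both tips sit within about 1.5 mm of where they are predicted in the scene view (crop points (150,190) and (305,240)). I descend and close gently.

```bash
python3 -m jog '[{"x":-0.2,"y":0.03,"z":0.7,"wx":0,"wy":0,"wz":0,"gripper":0.6},{"x":0,"y":0,"z":0.7,"wx":0,"wy":0,"wz":0,"gripper":0.55},{"x":0,"y":0,"z":0.35,"wx":0,"wy":0,"wz":0,"gripper":0.5},{"x":0,"y":0,"z":0,"wx":0,"wy":0,"wz":0,"gripper":0.48},{"x":0,"y":0,"z":0,"wx":0,"wy":0,"wz":0,"gripper":0.46},{"x":0,"y":0,"z":0,"wx":0,"wy":0,"wz":0,"gripper":0.45}]' 6
python3 -m jog '[{"x":0,"y":0,"z":0,"wx":0,"wy":0,"wz":0,"gripper":0.44},{"x":0,"y":0,"z":0,"wx":0,"wy":0,"wz":0,"gripper":0.43}]'
python3 -m jog '[{"x":0,"y":0,"z":0,"wx":0,"wy":0,"wz":0,"gripper":0.42},{"x":0,"y":0,"z":0,"wx":0,"wy":0,"wz":0,"gripper":0.41}]'
python3 - <<'E'
from st import *
st()
E
```

```text
clock: 6.3
ee_pos: [0.5593, 0.0084, 0.2093]
orientation: [-0.248, 3.131, -0.0]
contact_force: [0.1, -0.4, -0.0]
grip_width: 0.0412
gripper_force: 0.0
clock: 6.5
ee_pos: [0.5594, 0.0082, 0.2094]
orientation: [-0.248, 3.131, -0.001]
contact_force: [1.4, -3.2, 0.2]
grip_width: 0.0393
gripper_force: 1.6
clock: 6.7
ee_pos: [0.5596, 0.0079, 0.2094]
orientation: [-0.248, 3.131, -0.002]
contact_force: [2.7, -6.7, 0.5]
grip_width: 0.0378
gripper_force: 5.0
t 6.7 TCP case mm [ 30.8  -0.1 209.4] tool axes in case
 [[-1.    -0.     0.001]
 [-0.     1.    -0.001]
 [-0.001 -0.001 -1.   ]] 
F [ 1.7 -7.   0.5] w 37.8 gf 5.0
```

```bash
python3 -m jog '[{"x":0,"y":-0.04,"z":0,"wx":0,"wy":0,"wz":0,"gripper":0.41},{"x":0,"y":0,"z":0,"wx":0,"wy":0,"wz":0,"gripper":0.41}]'
python3 -m jog '[{"x":0,"y":-0.03,"z":0,"wx":0,"wy":0,"wz":0,"gripper":0.4},{"x":0,"y":0,"z":0,"wx":0,"wy":0,"wz":0,"gripper":0.4}]'
python3 - <<'E'
from st import *
st()
E
```

```text
clock: 6.9
ee_pos: [0.5596, 0.0075, 0.2093]
orientation: [-0.248, 3.131, -0.0]
contact_force: [3.1, -3.2, 0.8]
grip_width: 0.0376
gripper_force: 5.6
clock: 7.1
ee_pos: [0.5595, 0.0072, 0.2091]
orientation: [-0.248, 3.131, 0.001]
contact_force: [2.5, 1.0, 1.6]
grip_width: 0.0376
gripper_force: 6.0
t 7.1 TCP case mm [ 30.6  -0.8 209.1] tool axes in case
 [[-1.  0.  0.]
 [ 0.  1.  0.]
 [-0.  0. -1.]] 
F [2.6 0.6 1.6] w 37.6 gf 6.0
```

```bash
python3 -m jog '[{"x":0,"y":0,"z":0,"wx":0,"wy":0,"wz":0,"gripper":0.36},{"x":-0.12,"y":0,"z":0.1,"wx":0,"wy":0,"wz":0,"gripper":0.36},{"x":-0.12,"y":0,"z":0.2,"wx":0,"wy":0,"wz":0,"gripper":0.36},{"x":-0.12,"y":0,"z":0.2,"wx":0,"wy":0,"wz":0,"gripper":0.36},{"x":0,"y":0,"z":0,"wx":0,"wy":0,"wz":0,"gripper":0.36}]' 9
python3 - <<'E'
from st import *
st()
E
python3 -m jog '[{"x":-0.12,"y":0,"z":0.25,"wx":0,"wy":0,"wz":0,"gripper":0.36},{"x":-0.1,"y":0,"z":0.25,"wx":0,"wy":0,"wz":0,"gripper":0.36},{"x":0,"y":0,"z":0.2,"wx":0,"wy":0,"wz":0,"gripper":0.36},{"x":0,"y":0,"z":0,"wx":0,"wy":0,"wz":0,"gripper":0.36}]' 
python3 - <<'E'
from st import *
o,t=st()
cs={n:cam(n) for n in("scene",)}
k=7;r0,c0=140,280
save("a3.png",cv2.resize(cs["scene"]["image"][r0:r0+80,c0:c0+80],None,fx=k,fy=k,interpolation=3))
E
```

```text
clock: 7.6
ee_pos: [0.5661, 0.0082, 0.1979]
orientation: [0.248, -3.13, -0.0]
contact_force: [-2.8, -1.3, 0.4]
grip_width: 0.0369
gripper_force: 9.0
t 7.6 TCP case mm [ 37.3  -0.8 197.9] tool axes in case
 [[-1.    -0.    -0.002]
 [-0.     1.     0.   ]
 [ 0.002  0.    -1.   ]] 
F [-3.  -0.8  0.4] w 36.9 gf 9.0
clock: 8.0
ee_pos: [0.5711, 0.0089, 0.1846]
orientation: [-0.248, 3.131, 0.0]
contact_force: [0.7, -0.1, 0.4]
grip_width: 0.0371
gripper_force: 9.0
t 8.0 TCP case mm [ 42.4  -0.9 184.6] tool axes in case
 [[-1.    -0.     0.001]
 [-0.     1.    -0.   ]
 [-0.001 -0.    -1.   ]] 
F [ 0.7 -0.3  0.4] w 37.1 gf 9.0
```

View pics/a3.png

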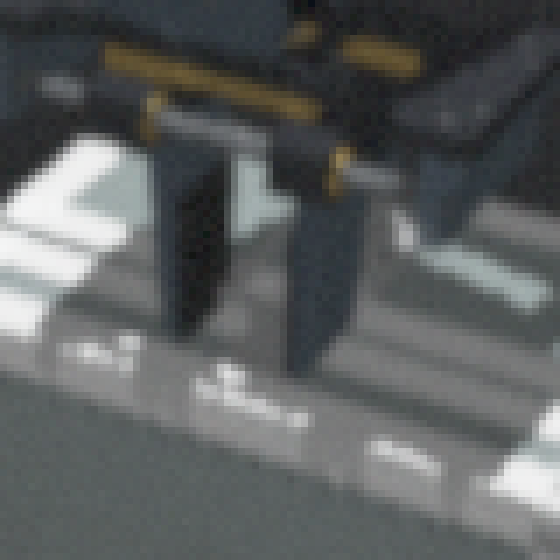

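The fingers hold the loop (width 37 mm, 9 N). The bar itself is hidden between them at about crop (250,300). I regrip 3 mm higher so the tips clear the lid when the bar is down.

```bash
python3 -m jog '[{"x":0,"y":0,"z":0,"wx":0,"wy":0,"wz":0,"gripper":0.46},{"x":0,"y":0,"z":0,"wx":0,"wy":0,"wz":0,"gripper":0.46},{"x":0,"y":0,"z":-0.15,"wx":0,"wy":0,"wz":0,"gripper":0.46},{"x":0,"y":0,"z":0,"wx":0,"wy":0,"wz":0,"gripper":0.43},{"x":0,"y":0,"z":0,"wx":0,"wy":0,"wz":0,"gripper":0.42},{"x":0,"y":0,"z":0,"wx":0,"wy":0,"wz":0,"gripper":0.4},{"x":0,"y":0,"z":0,"wx":0,"wy":0,"wz":0,"gripper":0.36},{"x":0,"y":0,"z":0,"wx":0,"wy":0,"wz":0,"gripper":0.36}]' 9
python3 - <<'E'
from st import *
st()
E
python3 -m jog '[{"x":-0.02,"y":0,"z":0.15,"wx":0,"wy":0,"wz":0,"gripper":0.36},{"x":0,"y":0,"z":0.15,"wx":0,"wy":0,"wz":0,"gripper":0.36},{"x":0,"y":0,"z":0,"wx":0,"wy":0,"wz":0,"gripper":0.36}]'
python3 - <<'E'
from st import *
st()
E
```

```text
clock: 8.85
ee_pos: [0.5708, 0.0089, 0.1879]
orientation: [-0.248, 3.132, 0.0]
contact_force: [-0.2, 0.3, 0.1]
grip_width: 0.0371
gripper_force: 9.0
t 8.85 TCP case mm [ 42.   -0.9 187.9] tool axes in case
 [[-1. -0.  0.]
 [-0.  1. -0.]
 [-0. -0. -1.]] 
F [-0.2  0.4  0.1] w 37.1 gf 9.0
clock: 9.15
ee_pos: [0.571, 0.0089, 0.1814]
orientation: [0.248, -3.131, -0.0]
contact_force: [0.5, -0.1, 1.2]
grip_width: 0.0375
gripper_force: 9.0
t 9.15 TCP case mm [ 42.3  -0.9 181.4] tool axes in case
 [[-1. -0. -0.]
 [-0.  1.  0.]
 [ 0.  0. -1.]] 
F [ 0.5 -0.1  1.2] w 37.5 gf 9.0
```

```bash
for i in 1; do python3 -m jog '[{"x":0,"y":0,"z":0.1,"wx":0,"wy":0,"wz":0,"gripper":0.36},{"x":0,"y":0,"z":0.1,"wx":0,"wy":0,"wz":0,"gripper":0.36},{"x":0,"y":0,"z":0,"wx":0,"wy":0,"wz":0,"gripper":0.36}]'
python3 -m jog '[{"x":0,"y":0,"z":0.1,"wx":0,"wy":0,"wz":0,"gripper":0.36},{"x":0,"y":0,"z":0.1,"wx":0,"wy":0,"wz":0,"gripper":0.36},{"x":0,"y":0,"z":0,"wx":0,"wy":0,"wz":0,"gripper":0.36}]'; done
python3 - <<'E'
from st import *
st()
E
```

```text
clock: 9.45
ee_pos: [0.5711, 0.0089, 0.1776]
orientation: [0.248, -3.132, -0.0]
contact_force: [-0.3, 0.4, 1.0]
grip_width: 0.037
gripper_force: 9.0
clock: 9.75
ee_pos: [0.571, 0.0089, 0.1736]
orientation: [0.248, -3.132, -0.0]
contact_force: [-0.8, 0.6, 0.9]
grip_width: 0.0372
gripper_force: 9.0
t 9.75 TCP case mm [ 42.3  -0.9 173.6] tool axes in case
 [[-1. -0. -0.]
 [-0.  1.  0.]
 [ 0.  0. -1.]] 
F [-0.7  0.7  0.9] w 37.2 gf 9.0
```

```bash
python3 -m jog '[{"x":0,"y":0,"z":0.06,"wx":0,"wy":0,"wz":0,"gripper":0.36},{"x":0,"y":0,"z":0,"wx":0,"wy":0,"wz":0,"gripper":0.36},{"x":0.1,"y":0,"z":0,"wx":0,"wy":0,"wz":0,"gripper":0.36},{"x":0,"y":0,"z":0,"wx":0,"wy":0,"wz":0,"gripper":0.36}]'
python3 -m jog '[{"x":0.1,"y":0,"z":0,"wx":0,"wy":0,"wz":0,"gripper":0.36},{"x":0,"y":0,"z":0,"wx":0,"wy":0,"wz":0,"gripper":0.36}]'
python3 -m jog '[{"x":0.1,"y":0,"z":0,"wx":0,"wy":0,"wz":0,"gripper":0.36},{"x":0,"y":0,"z":0,"wx":0,"wy":0,"wz":0,"gripper":0.36}]'
python3 - <<'E'
from st import *
st()
E
```

```text
clock: 10.15
ee_pos: [0.5696, 0.0086, 0.173]
orientation: [-0.248, 3.13, -0.0]
contact_force: [2.9, 1.2, -0.8]
grip_width: 0.0369
gripper_force: 9.0
clock: 10.35
ee_pos: [0.5672, 0.0083, 0.1729]
orientation: [-0.248, 3.131, -0.0]
contact_force: [4.0, -0.2, -1.0]
grip_width: 0.0373
gripper_force: 9.0
clock: 10.55
ee_pos: [0.565, 0.0079, 0.1727]
orientation: [0.248, -3.132, 0.0]
contact_force: [2.2, 0.2, 0.8]
grip_width: 0.0368
gripper_force: 9.0
t 10.55 TCP case mm [ 36.1  -0.9 172.7] tool axes in case
 [[-1. -0. -0.]
 [-0.  1. -0.]
 [ 0. -0. -1.]] 
F [ 2.2 -0.2  0.8] w 36.8 gf 9.0
```

```bash
python3 -m jog '[{"x":0.06,"y":0,"z":0,"wx":0,"wy":0,"wz":0,"gripper":0.36},{"x":0,"y":0,"z":0,"wx":0,"wy":0,"wz":0,"gripper":0.36}]'
python3 -m jog '[{"x":0.06,"y":0,"z":0,"wx":0,"wy":0,"wz":0,"gripper":0.36},{"x":0,"y":0,"z":0,"wx":0,"wy":0,"wz":0,"gripper":0.36}]'
python3 -m jog '[{"x":0.06,"y":0,"z":0,"wx":0,"wy":0,"wz":0,"gripper":0.36},{"x":0,"y":0,"z":0,"wx":0,"wy":0,"wz":0,"gripper":0.36}]'
python3 - <<'E'
from st import *
st()
c=cam("scene"); k=7;r0,c0=140,280
save("a4.png",cv2.resize(c["image"][r0:r0+80,c0:c0+80],None,fx=k,fy=k,interpolation=3))
E
```

```text
clock: 10.75
ee_pos: [0.5645, 0.0078, 0.1729]
orientation: [-0.248, 3.13, 0.0]
contact_force: [6.5, 1.4, -2.1]
grip_width: 0.037
gripper_force: 9.0
clock: 10.95
ee_pos: [0.5638, 0.0077, 0.1731]
orientation: [-0.247, 3.129, 0.0]
contact_force: [9.4, 1.5, -3.5]
grip_width: 0.0378
gripper_force: 9.0
clock: 11.15
ee_pos: [0.563, 0.0076, 0.1733]
orientation: [-0.247, 3.128, 0.0]
contact_force: [10.5, 2.9, -3.2]
grip_width: 0.0373
gripper_force: 9.0
t 11.15 TCP case mm [ 34.2  -0.9 173.3] tool axes in case
 [[-1.     0.     0.003]
 [ 0.     1.    -0.   ]
 [-0.003 -0.    -1.   ]] 
F [10.8  1.2 -3.2] w 37.3 gf 9.0
```

```bash
python3 -m jog '[{"x":-0.05,"y":0,"z":-0.05,"wx":0,"wy":0,"wz":0,"gripper":0.36},{"x":0,"y":0,"z":0,"wx":0,"wy":0,"wz":0,"gripper":0.36}]'
python3 -m jog '[{"x":0,"y":0,"z":-0.07,"wx":0,"wy":0,"wz":0,"gripper":0.36},{"x":0,"y":0,"z":0,"wx":0,"wy":0,"wz":0,"gripper":0.36}]'
python3 -m jog '[{"x":0,"y":0,"z":-0.05,"wx":0,"wy":0,"wz":0,"gripper":0.36},{"x":0,"y":0,"z":0,"wx":0,"wy":0,"wz":0,"gripper":0.36}]'
python3 - <<'E'
from st import *
st()
for l in("loop_bar","keeper_seat","latch_lever","lever_end"):
    cam("scene"); print(l,[(np.round(x["pixel"],1),round(x["p"],2)) for x in ctrl.search_frame("scene",l)[:2]])
E
```

```text
clock: 11.4
ee_pos: [0.5632, 0.0076, 0.1739]
orientation: [-0.248, 3.13, 0.0]
contact_force: [7.1, 1.9, -1.0]
grip_width: 0.0373
gripper_force: 9.0
clock: 11.6
ee_pos: [0.5628, 0.0076, 0.1749]
orientation: [-0.248, 3.131, 0.0]
contact_force: [5.9, 0.7, -5.9]
grip_width: 0.0375
gripper_force: 9.0
clock: 11.8
ee_pos: [0.5625, 0.0075, 0.1756]
orientation: [0.248, -3.132, 0.0]
contact_force: [7.0, 0.2, -8.1]
grip_width: 0.0374
gripper_force: 9.0
t 11.8 TCP case mm [ 33.6  -0.9 175.6] tool axes in case
 [[-1. -0. -0.]
 [-0.  1. -0.]
 [ 0. -0. -1.]] 
F [ 6.9 -0.9 -8.1] w 37.4 gf 9.0
loop_bar []
keeper_seat [(array([216.8, 320.3]), 0.73)]
latch_lever []
lever_end [(array([173.5, 322.2]), 0.64), (array([184.1, 191.9]), 0.16)]
```

View pics/a4.png

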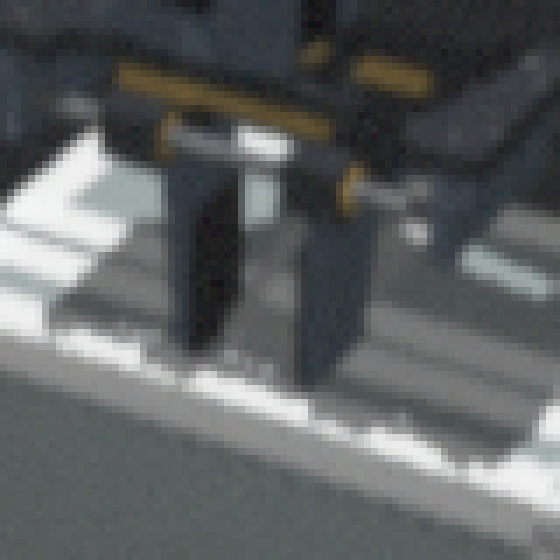

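The upward pull is blocked (8 N down on the tool) and the pull towards the seam is blocked too, so the bar is hooked under the lip. The view, with the fingers at crop (190–360, 160–380) over the keeper, is consistent with that. I unload, release, rise, shut the fingers and move to the lever.

```bash
python3 -m jog '[{"x":-0.03,"y":0,"z":0.12,"wx":0,"wy":0,"wz":0,"gripper":0.36},{"x":0,"y":0,"z":0,"wx":0,"wy":0,"wz":0,"gripper":0.38},{"x":0,"y":0,"z":0,"wx":0,"wy":0,"wz":0,"gripper":0.6},{"x":0,"y":0,"z":0,"wx":0,"wy":0,"wz":0,"gripper":0.6},{"x":0,"y":0,"z":-1,"wx":0,"wy":0,"wz":0,"gripper":0.6},{"x":0,"y":0,"z":-1,"wx":0,"wy":0,"wz":0,"gripper":0.6},{"x":0,"y":0,"z":-1,"wx":0,"wy":0,"wz":0,"gripper":0},{"x":0,"y":0,"z":0,"wx":0,"wy":0,"wz":0,"gripper":0}]' 9
python3 -m jog '[{"x":0,"y":0,"z":0,"wx":0,"wy":0,"wz":0,"gripper":0},{"x":0,"y":0,"z":0,"wx":0,"wy":0,"wz":0,"gripper":0},{"x":0,"y":0,"z":0,"wx":0,"wy":0,"wz":0,"gripper":0}]' 9
python3 - <<'E'
from st import *
st()
c=cam("scene"); k=7;r0,c0=140,280
save("a5.png",cv2.resize(c["image"][r0:r0+80,c0:c0+80],None,fx=k,fy=k,interpolation=3))
E
```

```text
clock: 13.0
ee_pos: [0.5645, 0.0077, 0.2363]
orientation: [-0.248, 3.128, -0.001]
contact_force: [-0.5, -0.2, 0.7]
grip_width: 0.0415
gripper_force: 0.0
clock: 13.3
ee_pos: [0.5627, 0.0077, 0.2328]
orientation: [0.248, -3.13, -0.0]
contact_force: [0.0, -0.9, -0.1]
grip_width: 0.0178
gripper_force: 0.0
t 13.3 TCP case mm [ 33.9  -0.8 232.8] tool axes in case
 [[-1.    -0.    -0.001]
 [-0.     1.     0.   ]
 [ 0.001  0.    -1.   ]] 
F [-0.1 -0.9 -0.1] w 17.8 gf 0.0
```

View pics/a5.png

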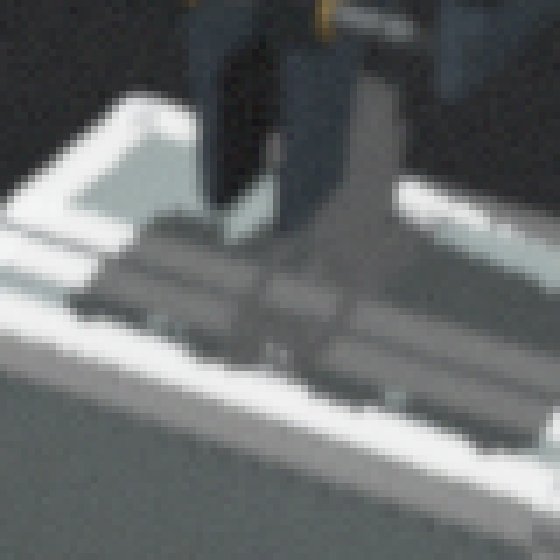

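The loop runs from the lever to the keeper (crop (260–300, 300–350)) and the lever stands upright at crop (375, 80–230). Next I approach its face with the shut fingers and feel for contact.

```bash
python3 -m jog '[{"x":0.5,"y":0,"z":0,"wx":0,"wy":0,"wz":0,"gripper":0},{"x":0.5,"y":0,"z":0,"wx":0,"wy":0,"wz":0,"gripper":0},{"x":0.5,"y":0,"z":0,"wx":0,"wy":0,"wz":0,"gripper":0},{"x":0.3,"y":0,"z":0,"wx":0,"wy":0,"wz":0,"gripper":0},{"x":0,"y":0,"z":0,"wx":0,"wy":0,"wz":0,"gripper":0}]' 9
python3 -m jog '[{"x":0.2,"y":0,"z":0,"wx":0,"wy":0,"wz":0,"gripper":0},{"x":0.2,"y":0,"z":0,"wx":0,"wy":0,"wz":0,"gripper":0},{"x":0,"y":0,"z":0,"wx":0,"wy":0,"wz":0,"gripper":0}]'
python3 -m jog '[{"x":0.2,"y":0,"z":0,"wx":0,"wy":0,"wz":0,"gripper":0},{"x":0.2,"y":0,"z":0,"wx":0,"wy":0,"wz":0,"gripper":0},{"x":0,"y":0,"z":0,"wx":0,"wy":0,"wz":0,"gripper":0}]'
python3 - <<'E'
from st import *
st()
E
```

```text
clock: 13.85
ee_pos: [0.5268, 0.0018, 0.2339]
orientation: [-0.248, 3.132, -0.0]
contact_force: [0.2, 0.2, 1.3]
grip_width: 0.0006
gripper_force: 0.0
clock: 14.15
ee_pos: [0.5195, 0.0007, 0.2338]
orientation: [-0.248, 3.132, -0.0]
contact_force: [0.4, -0.3, -0.4]
grip_width: 0.0004
gripper_force: 0.0
clock: 14.45
ee_pos: [0.5118, -0.0006, 0.2338]
orientation: [-0.248, 3.131, -0.0]
contact_force: [2.9, 0.4, -1.5]
grip_width: 0.0006
gripper_force: 1.2
t 14.45 TCP case mm [-17.7  -0.9 233.8] tool axes in case
 [[-1.    -0.     0.001]
 [-0.     1.    -0.   ]
 [-0.001 -0.    -1.   ]] 
F [ 2.9 -0.1 -1.5] w 0.6 gf 1.2
```

```bash
python3 -m jog '[{"x":0.2,"y":0,"z":0.1,"wx":0,"wy":0,"wz":0,"gripper":0},{"x":0.2,"y":0,"z":0.1,"wx":0,"wy":0,"wz":0,"gripper":0},{"x":0,"y":0,"z":0,"wx":0,"wy":0,"wz":0,"gripper":0}]'
python3 -m jog '[{"x":0.22,"y":0,"z":0.08,"wx":0,"wy":0,"wz":0,"gripper":0},{"x":0.22,"y":0,"z":0.08,"wx":0,"wy":0,"wz":0,"gripper":0},{"x":0,"y":0,"z":0,"wx":0,"wy":0,"wz":0,"gripper":0}]'
python3 -m jog '[{"x":0.21,"y":0,"z":0.12,"wx":0,"wy":0,"wz":0,"gripper":0},{"x":0.2,"y":0,"z":0.13,"wx":0,"wy":0,"wz":0,"gripper":0},{"x":0,"y":0,"z":0,"wx":0,"wy":0,"wz":0,"gripper":0}]'
python3 - <<'E'
from st import *
st()
E
```

```text
clock: 14.75
ee_pos: [0.5039, -0.0019, 0.2301]
orientation: [-0.248, 3.131, -0.0]
contact_force: [3.9, -0.7, 3.8]
grip_width: 0.0004
gripper_force: 2.0
clock: 15.05
ee_pos: [0.4949, -0.0033, 0.2264]
orientation: [-0.248, 3.132, -0.0]
contact_force: [3.6, -0.2, 0.9]
grip_width: 0.0006
gripper_force: 1.8
clock: 15.35
ee_pos: [0.4867, -0.0045, 0.2212]
orientation: [0.248, -3.131, 0.0]
contact_force: [4.1, -0.2, -0.4]
grip_width: 0.0
gripper_force: 1.3
t 15.35 TCP case mm [-43.1  -0.9 221.2] tool axes in case
 [[-1.    -0.    -0.001]
 [-0.     1.     0.   ]
 [ 0.001  0.    -1.   ]] 
F [ 4.1 -0.9 -0.4] w 0.0 gf 1.3
```

```bash
python3 -m jog '[{"x":0.18,"y":0,"z":0.16,"wx":0,"wy":0,"wz":0,"gripper":0},{"x":0.18,"y":0,"z":0.17,"wx":0,"wy":0,"wz":0,"gripper":0},{"x":0,"y":0,"z":0,"wx":0,"wy":0,"wz":0,"gripper":0}]'
python3 -m jog '[{"x":0.14,"y":0,"z":0.19,"wx":0,"wy":0,"wz":0,"gripper":0},{"x":0.14,"y":0,"z":0.2,"wx":0,"wy":0,"wz":0,"gripper":0},{"x":0,"y":0,"z":0,"wx":0,"wy":0,"wz":0,"gripper":0}]'
python3 -m jog '[{"x":0.1,"y":0,"z":0.22,"wx":0,"wy":0,"wz":0,"gripper":0},{"x":0.1,"y":0,"z":0.22,"wx":0,"wy":0,"wz":0,"gripper":0},{"x":0,"y":0,"z":0,"wx":0,"wy":0,"wz":0,"gripper":0}]'
python3 - <<'E'
from st import *
st()
E
```

```text
clock: 15.65
ee_pos: [0.4791, -0.0056, 0.2143]
orientation: [0.248, -3.13, -0.0]
contact_force: [1.5, 0.9, 0.3]
grip_width: 0.0003
gripper_force: 0.6
clock: 15.95
ee_pos: [0.4735, -0.0065, 0.2062]
orientation: [0.248, -3.13, -0.0]
contact_force: [-0.0, -0.5, 0.3]
grip_width: 0.0006
gripper_force: 0.0
clock: 16.25
ee_pos: [0.4698, -0.0071, 0.1975]
orientation: [0.248, -3.13, -0.0]
contact_force: [-0.3, -0.2, -0.4]
grip_width: 0.0008
gripper_force: 0.0
t 16.25 TCP case mm [-60.2  -0.8 197.5] tool axes in case
 [[-1.    -0.    -0.001]
 [-0.     1.     0.   ]
 [ 0.001  0.    -1.   ]] 
F [-0.3 -0.2 -0.4] w 0.8 gf 0.0
```

```bash
python3 -m jog '[{"x":0.05,"y":0,"z":0.15,"wx":0,"wy":0,"wz":0,"gripper":0},{"x":0.04,"y":0,"z":0.1,"wx":0,"wy":0,"wz":0,"gripper":0},{"x":0,"y":0,"z":0,"wx":0,"wy":0,"wz":0,"gripper":0}]'
python3 -m jog '[{"x":0,"y":0,"z":0.1,"wx":0,"wy":0,"wz":0,"gripper":0},{"x":0,"y":0,"z":0,"wx":0,"wy":0,"wz":0,"gripper":0}]'
python3 -m jog '[{"x":0,"y":0,"z":0.06,"wx":0,"wy":0,"wz":0,"gripper":0},{"x":0,"y":0,"z":0,"wx":0,"wy":0,"wz":0,"gripper":0}]'
python3 - <<'E'
from st import *
st()
for n in("scene","top"):
    c=cam(n); save("b_"+n+".png",c["image"])
    for l in("lever_end","loop_bar","latch_loop","latch_lever"): print(n,l,[(np.round(x["pixel"],1),round(x["p"],2)) for x in ctrl.search_frame(n,l)[:2]])
E
```

```text
clock: 16.55
ee_pos: [0.4686, -0.0074, 0.193]
orientation: [0.248, -3.131, -0.0]
contact_force: [-0.3, -0.1, -0.1]
grip_width: 0.0004
gripper_force: 0.0
clock: 16.75
ee_pos: [0.4688, -0.0074, 0.1912]
orientation: [0.248, -3.132, -0.0]
contact_force: [-0.7, 0.3, -0.4]
grip_width: 0.0003
gripper_force: 0.0
clock: 16.95
ee_pos: [0.4688, -0.0074, 0.19]
orientation: [0.248, -3.132, -0.0]
contact_force: [-0.9, 0.1, 0.3]
grip_width: 0.0005
gripper_force: 0.0
t 16.95 TCP case mm [-61.2  -0.9 190. ] tool axes in case
 [[-1. -0. -0.]
 [-0.  1.  0.]
 [ 0.  0. -1.]] 
F [-0.9  0.2  0.3] w 0.5 gf 0.0
scene lever_end [(array([170.4, 333.7]), 0.78), (array([177.7, 321.1]), 0.48)]
scene loop_bar []
scene latch_loop [(array([157.3, 238.2]), 0.48)]
scene latch_lever [(array([171.8, 333.5]), 0.73), (array([198.4, 387.9]), 0.16)]
top lever_end [(array([202.3, 298.8]), 0.56)]
top loop_bar []
top latch_loop [(array([165.9, 279.4]), 0.18)]
top latch_lever []
```

```bash
python3 -m jog '[{"x":0,"y":0,"z":-0.5,"wx":0,"wy":0,"wz":0,"gripper":0},{"x":0,"y":0,"z":-1,"wx":0,"wy":0,"wz":0,"gripper":0},{"x":0,"y":0,"z":-1,"wx":0,"wy":0,"wz":0,"gripper":0},{"x":0,"y":0,"z":-1,"wx":0,"wy":0,"wz":0,"gripper":0},{"x":0,"y":0,"z":-1,"wx":0,"wy":0,"wz":0,"gripper":0},{"x":0,"y":0,"z":-1,"wx":0,"wy":0,"wz":0,"gripper":0},{"x":0,"y":0,"z":0,"wx":0,"wy":0,"wz":0,"gripper":0},{"x":0,"y":0,"z":0,"wx":0,"wy":0,"wz":0,"gripper":0}]'
python3 - <<'E'
from st import *
c=cam("scene"); save("c_scene.png",c["image"])
for l in("lever_end","loop_bar","latch_loop","latch_lever","keeper_seat"): print(l,[(np.round(x["pixel"],1),round(x["p"],2)) for x in ctrl.search_frame("scene",l)[:2]])
for q in(0,.3,.6,1,1.3): print(q,[ (proj(c,T(p,latch(q,q)[i]))+off["scene"]).round(1) for i in (1,3)])
k=9;r0,c0=145,285
save("c1.png",cv2.resize(c["image"][r0:r0+65,c0:c0+85],None,fx=k,fy=k,interpolation=3))
E
```

```text
clock: 18.25
ee_pos: [0.4688, -0.0074, 0.3004]
orientation: [-0.248, 3.131, -0.0]
contact_force: [-0.8, 0.5, 0.6]
grip_width: 0.0004
gripper_force: 0.0
lever_end [(array([167. , 334.5]), 0.69), (array([207.7, 329.3]), 0.34)]
loop_bar []
latch_loop [(array([216.7, 322.3]), 0.18)]
latch_lever [(array([168. , 337.2]), 0.53)]
keeper_seat [(array([183.2, 325.4]), 0.63), (array([215.4, 320. ]), 0.58)]
0 [array([162.3, 340.9]), array([172.5, 333.2])]
0.3 [array([157.6, 340.5]), array([171.3, 333.2])]
0.6 [array([154.3, 339.2]), array([170.4, 333.1])]
1 [array([152.5, 336.3]), array([169.6, 332.6])]
1.3 [array([153.4, 333.5]), array([169.6, 332. ])]
```

View pics/c1.png

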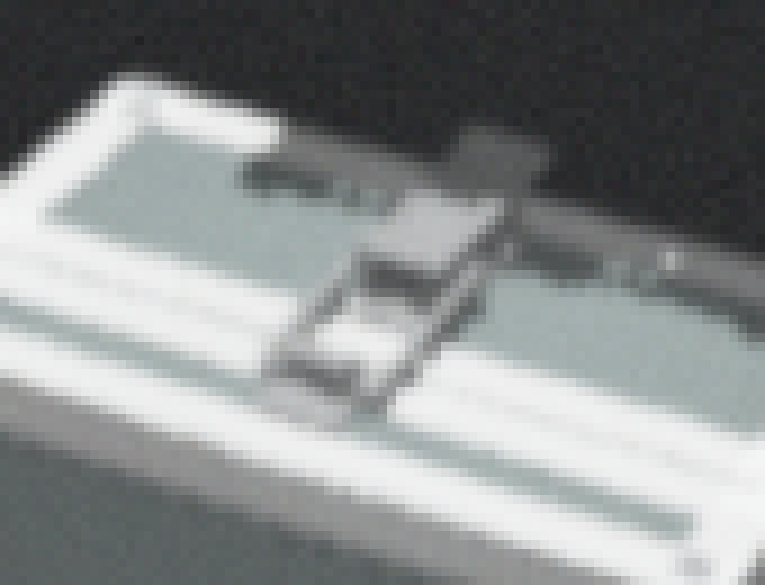

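The last picture shows the seam closed and the loop over the keeper at crop (320,390). The lever is flat, with its end at crop (500,150) against a predicted (503,156). The arm is clear, so I hand the job in.

```bash
python3 -c "
from rig import ctrl
print(ctrl.finish_job())"
```

```text
the job is handed in; nothing more can be done
None
```

I handed the job in with the latch fastened: the loop is hooked under the keeper's lip, the lever is flat and the seam is closed in the last picture, though the judge gave no verdict.

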